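# Lock the print bed for transport with the wing screw

## Robot

A 6-joint arm with a two-finger parallel gripper is mounted at the origin on the work surface. World frame = base frame: x ahead of the robot, y to its left, z up, the work surface at z = 0. Lengths are in m, angles in rad, forces in N, time in s.
With the tool pointing down it reaches from about 0.35 to 0.975 m from the base axis. Payload 4.9 kg.
Tool frame: the origin (TCP) lies on the front face of the gripper's body, between the roots of the fingers; the fingertips stand ctrl.tip_extent ahead of it and the grasp point (between the pads) lies 54 mm ahead of it (ctrl.tip_extent is the distance from the TCP to the fingertips, in m); z points along the fingers, y is the line along which they close (so a half turn about z gives the same grasp; the last joint's range is limited). The gripper opens to 85 mm and grips with 20 to 120 N. Pads are 22 mm wide; open, the fingers measure 114 mm over their backs; the gripper's body (76 mm by 85 mm) begins 54 mm behind the grasp point. The pads swing forward as they close: fully open they stand 13 mm farther back than shut.
Start: joints at [1.154, 0.053, 1.613, -0, 1.476, -0.119], TCP at [0.183, 0.597, 0.304] pointing down, gripper open.
Joint ranges: [-3.01, 3.01], [-1.01, 2.22], [0.06, 2.58], [-1.02, 4.17], [0.09, 2.62], [-3.14, 3.14]. Speed limits (rad/s): [2.57, 2.57, 3.14, 3.14, 3.14, 3.14].

## Interface

Orientations are given as a rotation vector (axis times angle).
In Python, from station import ctrl gives the robot as it stands.
- The arm moves only by the tool apply_moves, never from a script. Its argument "rows" is one flat list of numbers, 6 for each row, row after row: the shift along the tool's x, y, z normalised to -1 to 1, where 1 is 0.6 m, then the turn, a rotation vector about the tool's x, y, z normalised to -1 to 1, where 1 is 90 degrees. A call has 1 to 20 rows; each row is the pose to reach, as a shift and turn from the pose commanded when the call began, along the tool's axes at that moment; what a row does not reach only later rows make up. A row lasts 1/10 s, in which the tool goes at most 50 mm and 8.59 degrees, less where a joint would pass 70% of its speed; a pose out of reach is approached as far as the arm can. A call with a number of a shift or a turn outside -1 to 1 is refused whole. A call with a gripper value outside its range is refused whole. "grip" is the opening, from 0 (shut) to 1 (fully open), set as the call begins (left out, the last holds). The fingers move at their own pace and stop on an object; "grip_force" is the grip in N (left out, the last holds). Time passes only in rows, so rows that repeat a pose let the fingers close. It gives the time, the measured TCP pose, the force, the opening and the grip force at its end, in the units of the state.
- ctrl.get_obs(): the state, without advancing time (a new reading comes with each control period).
- ctrl.get_image(name): name is "scene" or "top" or "wrist"; returns (picture, depth): 480x640x3 uint8, blue, green, red; 480x640 float32, m along the optical axis (not along the pixel's ray), 0 where there is no reading.
- ctrl.camera_model(name): a dict with "mtx" (3x3 intrinsics, pixels), "k1" (the pictures are not rectified: a ray, as slopes to the right and down, at radius r is drawn at 1 + k1 r^2 times it, then the intrinsics apply), "R" (3x3) and "t" (3): a world point X has camera coordinates R X + t; the wrist camera has in their place "tool_from_camera" (4x4, takes a point from camera to tool coordinates, whose origin is the TCP and whose axes are the flange's). Camera axes: x right, y down, z forward; pixel columns grow to the right and rows downward; lengths in m; the calibration is good to about 2 mm. A picture is of the moment at which its call begins: read the wrist's pose just before it. camera_model takes no time and is no camera call.
- ctrl.finish_job(): hands the job in; it is judged then, once.
The state is a dict: "t": time; "q": joint angles; "dq": joint speeds; "effort": joint torques, N m; "tool_pos": TCP position; "tool_rot": TCP orientation; "contact_force": force on the tool from outside, world axes, zero at the start; "wrist_torque": the same for the moment, N m; "opening": finger opening in m; "grip_force": force on a finger pad.
Only numpy, scipy, OpenCV 4.12 (cv2) and the standard library are available. Lean on these libraries where they do the work, as an engineer would, in place of code of your own. Each camera call takes 0.05 s, during which the arm holds its last target. There are 200 camera calls.

## Task

Lock the printer's sliding bed for transport: with a fingertip push the bed fully back against its rear stops, then screw the loose wing screw down clockwise, wing by wing with light fingertip strokes, until it comes to its stop with its foot on the bed. Only push: do not grip or squeeze the screw, and leave the knurled screw on the other bracket and everything lying around as they are. Finish clear of everything.

Things in the scene. Friction and masses are not known exactly. Their poses are not given: they have to be found in the camera images.
- deck: White deck 300 (x) x 320 (y) x 30 mm under the bed; origin at the centre of its underside, on the table, x to the rear. When the bed is home the deck reaches 60 mm in front of it. Two rails 14 mm wide and 8 mm high, 50 mm either side of the middle, run fore and aft under the bed and 50 mm out in front of it; two black rubber stops stand behind it.
- clamp: Black bracket at the rear of the deck that holds the wing screw; one of two alike brackets, it may be the left or the right. Origin on the screw's axis, 30 mm above the table. An arm 36 mm wide over the bed carries the screw, with a pillar on the rear side; arm and pillar tops are 106 mm above the table (bolts and washer 109 mm). Nothing nearby but the wings is higher.
- bed_front (a point): Middle of the upper front edge of the sliding print bed, a square plate 180 x 180 mm, 12 mm thick, brown on top, with a white lattice print 40 mm tall stuck on it (axis 55 mm behind the front edge). Its top is 58 mm above the table, its underside 46 mm. This point's x points from front to rear, the way the bed must be pushed, y to the left, z up.
- bed (a joint): How far the bed stands forward of its rear stops, in m: 0 is fully home, up to 0.05. It slides with about 2.5 N of friction and stays where it is left. It starts 15 to 30 mm forward.
- wing_mid (a point): Point on the axis of the wing screw, half-way up its two flat bare-metal wings; it turns and sinks with the screw: x (and -x) along the wings, z up. Each wing reaches 28 mm from the axis, is 5 mm thick, 20 mm tall (10 above and below this point); the hub has radius 8 mm. This point is 123 mm above the table when fully home, up to 8 mm higher when unscrewed.
- wing_screw (a joint): Angle the screw has been turned clockwise, seen from above, in rad: 0 fully up, 6.28 (a firm stop) fully down with its foot on the bed. Clockwise sinks it by 8 mm per turn. It turns with about 0.02 N m of friction (1 to 2 N at a wing) and stays where it is left. It starts between 0 and 2. Rubbery fingertips grip a wing's end: pushed at a slant towards the axis it jams, so push square to the wing.
- stem: The threaded stem and rubber foot (18 mm across) that carry the wings and sink as the screw turns; origin at the underside of the foot on the screw's axis, z up. The foot reaches the bed's top 58 mm above the table.
- knurled_top (a point): Top centre of the bare-metal knurled round screw, 28 mm across and 16 mm tall, in the other bracket, 140 mm to the side of the wing screw; its top is 128 mm above the table. It is not to be turned.
- knurled (a joint): Angle of the knurled screw, in rad; it starts at 0 and is to stay there.
- jar: Small clear jar, 34 mm across and 45 mm tall, standing on the left ledge of the deck; origin at its underside.
- bearing: Steel ring bearing, 26 mm across and 10 mm tall, lying on the right ledge of the deck; origin at its underside.
- rook: White printed chess rook, 36 mm across and 52 mm tall, standing on the table to the right of the deck; origin at its underside.
- scraper: Scraper lying on the table, to the left and nearer the robot.
- driver: Screwdriver lying on the table, to the right and nearer the robot.
- cup: Grey cup, 72 mm across and 85 mm tall, on the table to the left; origin at its underside.

How it is judged:
On the way, in this order (a step that is already met when the one before it is completed fails the run):
1. the bed has been pushed back to within 3 mm of its stops (value of joint bed below 0.003 m), for 0.2 s.
2. then the wing screw has been turned down to its stop (within 0.3 rad) (value of joint wing_screw above 5.98 rad), for 0.2 s.
At the end, for the whole second after the job is handed in: The bed is within 3 mm of its rear stops, the wing screw is within 0.3 rad of its lower stop and at rest, the knurled screw is within 0.3 rad of where it was (value of joint bed below 0.003 m and value of joint wing_screw above 5.98 rad and velocity of joint wing_screw between -0.1 and 0.1 rad/s and value of joint knurled between -0.3 and 0.3 rad); the robot touches nothing.
It fails at once if the knurled screw was turned by more than 0.3 rad (value of joint knurled above 0.3 rad or value of joint knurled below -0.3 rad).
It fails at once if the wing screw was gripped or pushed hard (over 30 N) (contact force between the fingers and stem above 30 N).
It fails at once if a bystander was moved or lifted by more than 20 mm (distance of any of jar, bearing, rook, scraper, driver, cup from where it was at the start of the episode above 0.02 m).
It also fails if it takes over 72 s, if anything falls off the work surface, if the arm or the gripper's body presses on something with over 40 N, if the wrist force passes 120 N, or if a joint passes its speed limit or range.

## Working session

There is one attempt and no reset: what is moved stays moved. The work goes in short steps, Python scripts to look and compute and a tool call to move; the robot and the scene stay as the last step left them, time stands still between calls to the robot, and variables do not carry over. Pictures are saved under pics/ and viewed, at most 10 in all, crops included, and the job is handed in when it is done.

Besides the shell and the picture viewer there is one more tool, called after "Request:" as name(argument=value, ...), one argument or row to a line, values as JSON. apply_moves: Moves the arm, as the interface text tells. Its arguments: {"type":"object","properties":{"rows":{"type":"array","items":{"type":"number"}},"grip":{"type":"number"},"grip_force":{"type":"number"}},"required":["rows"]}

```bash
mkdir -p pics; python3 - <<'E'
from station import ctrl
import cv2,numpy as np
print(ctrl.get_obs(), ctrl.tip_extent)
for n in ("scene","top"):
    im,d=ctrl.get_image(n); cv2.imwrite(f"pics/{n}0.png",im); np.save(f"pics/{n}0.npy",d)
    print(n,ctrl.camera_model(n))
print(ctrl.camera_model("wrist"))
E
```

```text
{'t': 0.0, 'q': array([ 1.15402036e+00,  5.33398808e-02,  1.61431233e+00, -2.05997499e-05,
        1.47598173e+00, -1.19024444e-01]), 'dq': array([-3.55251615e-04, -1.77997952e-04,  5.72935972e-04, -9.72807526e-05,
        8.21449263e-04, -1.21659602e-03]), 'effort': array([ 3.26384707e-04, -3.93679440e+01, -3.70173347e+01, -2.06354298e-04,
        7.10527820e-03,  3.03032471e-05]), 'tool_pos': array([0.1831801 , 0.59705227, 0.30266244]), 'tool_rot': array([-4.65900703e-01, -3.10632593e+00,  3.10007305e-03]), 'contact_force': array([ 0.0015423 , -0.24546009, -0.25566235]), 'wrist_torque': array([ 0.01136406,  0.01506253, -0.00319722]), 'grip_force': 0.0, 'opening': 0.08553815408921482} 0.0726
scene {'mtx': array([[489.81186973,   0.        , 309.88645   ],
       [  0.        , 489.81186973, 235.91547333],
       [  0.        ,   0.        ,   1.        ]]), 'k1': -0.04283208710584921, 'R': array([[ 0.35919606,  0.93314994,  0.01447012],
       [ 0.7092275 , -0.2628583 , -0.65414208],
       [-0.60660905,  0.24522786, -0.75623326]]), 't': array([-0.19830742, -0.32659562,  1.4224104 ]
[... 254 characters left out ...]
    [-0.9821686 , -0.01417054, -0.18746744],
       [ 0.18781624, -0.02961095, -0.98175774]]), 't': array([-0.02110535,  0.53637905,  0.9162716 ])}
{'mtx': array([[332.21768337,   0.        , 326.14706125],
       [  0.        , 332.21768337, 246.42677721],
       [  0.        ,   0.        ,   1.        ]]), 'k1': -0.03808412128884814, 'tool_from_camera': array([[-7.01766335e-04, -9.60772172e-01, -2.77337955e-01,
         7.10666672e-02],
       [ 9.99999640e-01, -8.06689005e-04,  2.64220108e-04,
        -4.04913468e-04],
       [-4.77580806e-04, -2.77337670e-01,  9.60772392e-01,
        -7.01522657e-02],
       [ 0.00000000e+00,  0.00000000e+00,  0.00000000e+00,
         1.00000000e+00]])}
```

View pics/scene0.png

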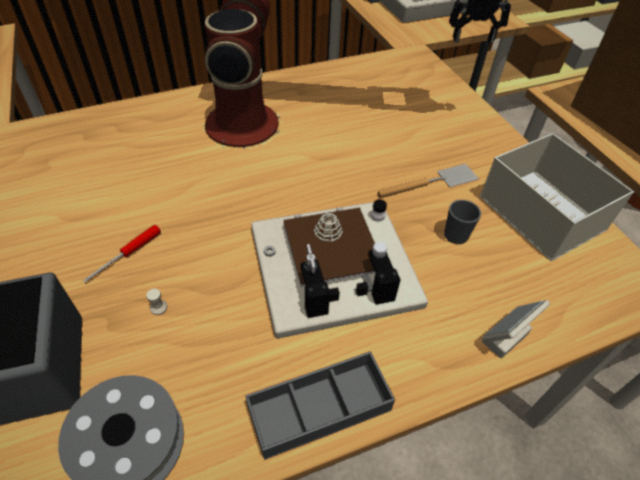

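View pics/top0.png

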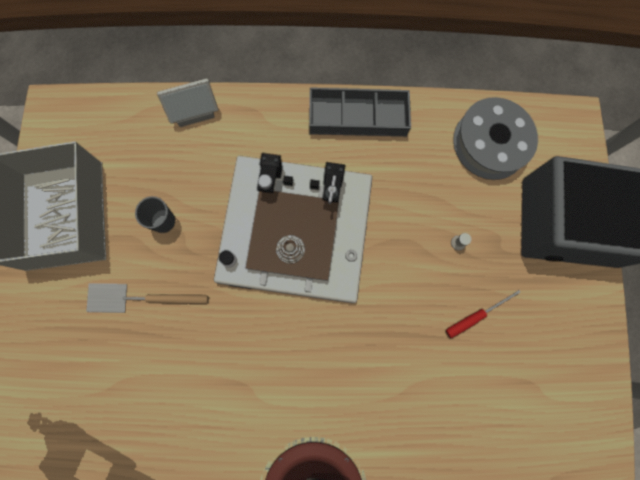

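```bash
cat > h.py <<'E'
from station import ctrl
import cv2,numpy as np
from scipy.spatial.transform import Rotation as Ro
def cam(n,obs=None):
    m=ctrl.camera_model(n)
    if n=="wrist":
        T=m["tool_from_camera"]; Rt=Ro.from_rotvec(obs["tool_rot"]).as_matrix()
        R=Rt@T[:3,:3]; c=Rt@T[:3,3]+obs["tool_pos"]
    else:
        R=m["R"].T; c=-R@m["t"]
    return m,R,c
def ray(n,uv,obs=None):
    m,R,c=cam(n,obs)
    p=cv2.undistortPoints(np.array([[uv]],float),m["mtx"],np.array([m["k1"],0,0,0.]))[0,0]
    d=R@np.array([*p,1]); return c,d
def onz(n,uv,z,obs=None):
    c,d=ray(n,uv,obs); return c+d*(z-c[2])/d[2]
def tri(r1,r2):
    (a,d),(b,e)=r1,r2
    s=np.linalg.lstsq(np.c_[d,-e],b-a,rcond=None)[0]
    p,q=a+d*s[0],b+e*s[1]; return (p+q)/2,np.linalg.norm(p-q)
def proj(n,X,obs=None):
    m,R,c=cam(n,obs); p=R.T@(np.asarray(X,float)-c); x=p[:2]/p[2]; r=x@x
    return (m["mtx"]@np.r_[x*(1+m["k1"]*r),1])[:2]
E
python3 - <<'E'
import cv2
a=cv2.imread("pics/top0.png")[145:305,210:380]; cv2.imwrite("pics/c1.png",cv2.resize(a,None,fx=3.6,fy=3.6,interpolation=2))
a=cv2.imread("pics/scene0.png")[200:335,245:430]; cv2.imwrite("pics/c2.png",cv2.resize(a,None,fx=4,fy=4,interpolation=2))
E
```

```text
(no output)
```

View pics/c1.png

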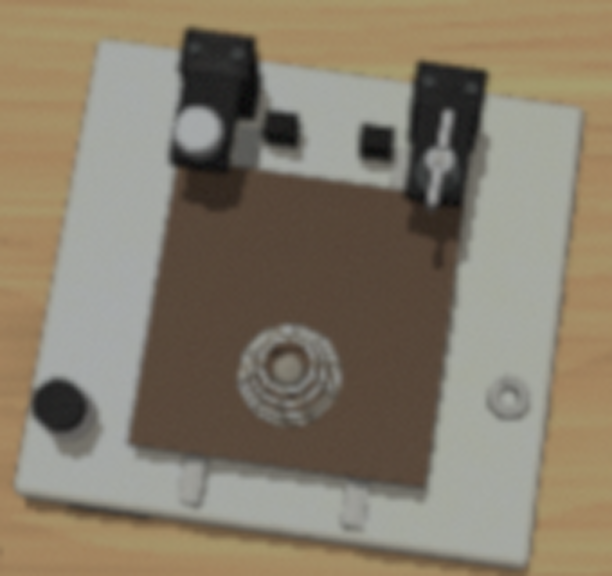

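View pics/c2.png

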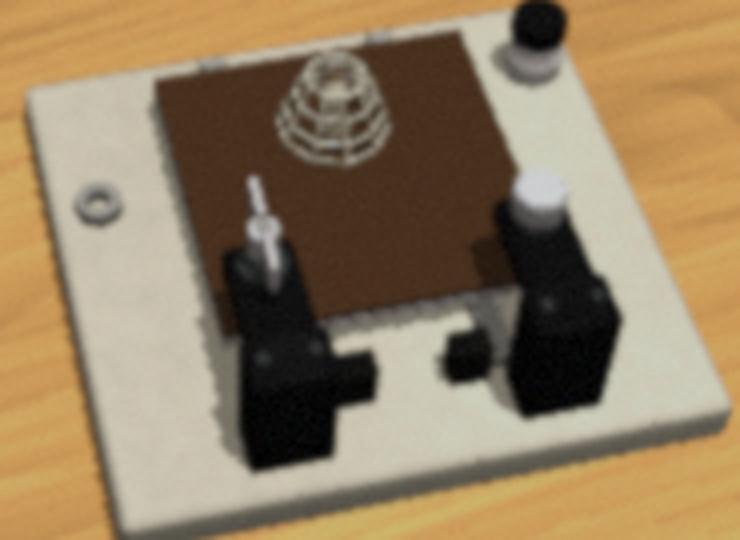

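```bash
python3 - <<'E'
from h import *
A=lambda u,v:(210+(u+.5)/3.6-.5,145+(v+.5)/3.6-.5)
B=lambda u,v:(245+(u+.5)/4-.5,200+(v+.5)/4-.5)
np.set_printoptions(precision=4,suppress=True)
for k,p in dict(RL=(100,40),RR=(582,107),FR=(527,563),FL=(18,492)).items(): print(k,onz("top",A(*p),.03))
for k,p in dict(FR=(28,95),RR=(125,530),RL=(728,410)).items(): print(k,onz("scene",B(*p),.03))
for k,a,b in (("bedFL",(131,443),(460,32)),("bedFR",(427,488),(157,80)),("wR",(447,112),(275,288)),("wF",(432,204),(254,180)),("hub",(440,160),(263,228)),("kn",(199,131),(540,185))):
    print(k,*tri(ray("top",A(*a)),ray("scene",B(*b))), onz("top",A(*a),.058)[:2] if k[0]=="b" else "")
E
```

```text
RL [0.7397 0.182  0.03  ]
RR [ 0.6998 -0.129   0.03  ]
FR [ 0.4085 -0.0916  0.03  ]
FL [0.4477 0.2186 0.03  ]
FR [ 0.4138 -0.0909  0.03  ]
RR [ 0.702  -0.1284  0.03  ]
RL [0.7445 0.1797 0.03  ]
bedFL [0.4761 0.149  0.0563] 0.003984625315650609 [0.4752 0.1469]
bedFR [ 0.4515 -0.0272  0.057 ] 0.004560455737329142 [ 0.4507 -0.0293]
wR [ 0.66   -0.0364  0.1288] 0.0001686249309176204 
wF [ 0.6025 -0.0264  0.1387] 0.0023071346471662635 
hub [ 0.6292 -0.0315  0.1354] 0.001283502241286396 
kn [0.6466 0.1067 0.1288] 0.0025819980583929444
```

The top crop shows the wing screw's hub at (440,160), in the right bracket, with its wings roughly fore and aft. The knurled top is at (199,131), and the bed's front corners are at (131,443) and (427,488). The scene crop agrees: the hub is at (263,228).

The measured points fit the text:
- **Deck:** its yaw is -7.2°.
- **Bed:** it stands about 22 mm forward.
- **Screws:** they are 139 mm apart.

I'll set a half-open gripper and approach in front of the bed.

Request:
apply_moves(
  rows=[-0.03,-0.035,0,0,0,0,-0.09,-0.1,0,0,0,-0.02,-0.16,-0.18,0,0,0,-0.05,-0.23,-0.265,0,0,0,-0.08,-0.3,-0.345,0,0,0,-0.11,-0.37,-0.425,0,0,0,-0.11,-0.44,-0.505,0,0,0,-0.11,-0.51,-0.585,0,0,0,-0.11,-0.57,-0.655,0,0,0,-0.11,-0.61,-0.7,0,0,0,-0.11,-0.63,-0.724,0,0,0,-0.11,-0.638,-0.733,0,0,0,-0.11,-0.638,-0.733,0,0,0,-0.11,-0.638,-0.733,0,0,0,-0.11,-0.638,-0.733,0,0,0,-0.11,-0.638,-0.733,0,0,0,-0.11],
  grip=0.47,
)

```text
t: 1.7
tool_pos: [0.4198, 0.0661, 0.3037]
tool_rot: [-0.192, -3.135, -0.001]
contact_force: [-0.2, 0.2, -0.5]
opening: 0.04
grip_force: 0.0
```

```bash
cat > s.py <<'E'
from h import *
np.set_printoptions(precision=4,suppress=True)
o=ctrl.get_obs(); Rm=Ro.from_rotvec(o["tool_rot"]).as_matrix()
print(o["t"],o["q"],o["tool_pos"],"\n",Rm,np.degrees(np.arctan2(Rm[1,1],Rm[0,1])),"\nF",o["contact_force"],"T",o["wrist_torque"],o["opening"],ctrl.tip_extent)
E
python3 - <<'E'
from s import *
im,d=ctrl.get_image("wrist"); cv2.imwrite("pics/w1.png",im)
E
```

```text
1.7 [-0.0195 -0.4594  2.053   0.0003  1.5484 -1.4679] [0.4198 0.0661 0.3037] 
 [[-0.9925  0.1221 -0.0004]
 [ 0.1221  0.9925  0.0003]
 [ 0.0004  0.0003 -1.    ]] 82.98710777836456 
F [-0.1549  0.2019 -0.465 ] T [ 0.0428 -0.0149  0.0499] 0.04004844226273228 0.0726
```

View pics/w1.png

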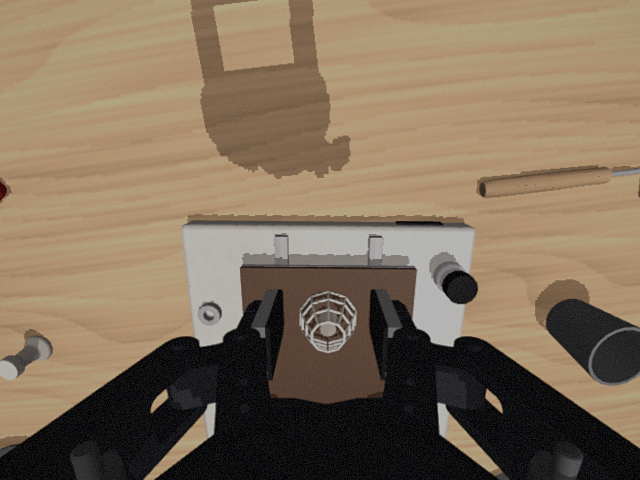

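```bash
python3 - <<'E'
from s import *
for p,z in (((241,267),.058),((415,267),.058),((185,226),.03),((473,226),.03)): print(onz("wrist",p,z,o))
E
```

```text
1.75 [-0.0194 -0.4594  2.0529  0.0002  1.5483 -1.468 ] [0.4198 0.0661 0.3038] 
 [[-0.9925  0.1218 -0.0002]
 [ 0.1218  0.9925  0.0002]
 [ 0.0002  0.0002 -1.    ]] 83.00137264723242 
F [ 0.1736 -0.4151  0.6895] T [-0.062   0.0038 -0.0212] 0.04000083251078299 0.0726
[ 0.4506 -0.0245  0.058 ]
[0.4722 0.15   0.058 ]
[ 0.4068 -0.084   0.03  ]
[0.4444 0.2209 0.03  ]
```

Request:
apply_moves(
  rows=[0,0,0.04,0,0,0,0,0,0.09,0,0,0,0,0,0.14,0,0,0,0,0,0.19,0,0,0,0,0,0.24,0,0,0,0,0,0.28,0,0,0,0,0,0.305,0,0,0,0,0,0.311,0,0,0,-0.01,0,0.311,0,0,0,-0.02,0,0.311,0,0,0,-0.03,0,0.311,0,0,0,-0.04,0,0.311,0,0,0,-0.045,0,0.311,0,0,0,-0.05,0,0.311,0,0,0,-0.055,0,0.311,0,0,0,-0.06,0,0.311,0,0,0,-0.065,0,0.311,0,0,0,-0.07,0,0.311,0,0,0],
)

```text
t: 3.55
tool_pos: [0.4618, 0.0594, 0.1171]
tool_rot: [-0.196, -3.134, 0.0]
contact_force: [-3.9, -0.5, 0.9]
opening: 0.0404
grip_force: 1.5
```

Request:
apply_moves(
  rows=[-0.003,0,0,0,0,0,-0.006,0,0,0,0,0,-0.009,0,0,0,0,0,-0.011,0,0,0,0,0,-0.011,0,0,0,0,0],
)

```text
t: 4.05
tool_pos: [0.4686, 0.0586, 0.1171]
tool_rot: [0.196, 3.135, -0.0]
contact_force: [-1.9, -0.6, 0.5]
opening: 0.0402
grip_force: 0.8
```

Request:
apply_moves(
  rows=[-0.002,0,0,0,0,0,-0.004,0,0,0,0,0,-0.005,0,0,0,0,0,-0.005,0,0,0,0,0],
)

```text
t: 4.45
tool_pos: [0.4715, 0.0583, 0.1172]
tool_rot: [-0.196, -3.135, -0.0]
contact_force: [-2.0, -0.3, -0.7]
opening: 0.0401
grip_force: 1.1
```

Request:
apply_moves(
  rows=[-0.002,0,0,0,0,0,-0.004,0,0,0,0,0,-0.005,0,0,0,0,0,-0.005,0,0,0,0,0],
)

```text
t: 4.85
tool_pos: [0.4739, 0.058, 0.1172]
tool_rot: [-0.196, -3.133, -0.0]
contact_force: [-5.4, -0.6, 1.2]
opening: 0.0403
grip_force: 2.8
```

Request:
apply_moves(
  rows=[-0.002,0,0,0,0,0,-0.004,0,0,0,0,0,-0.004,0,0,0,0,0],
)

```text
t: 5.15
tool_pos: [0.4745, 0.0579, 0.117]
tool_rot: [-0.196, -3.126, -0.0]
contact_force: [-15.3, -0.1, 9.9]
opening: 0.0403
grip_force: 7.3
```

Request:
apply_moves(
  rows=[0.02,0,0,0,0,0,0.05,0,0,0,0,0,0.06,0,-0.04,0,0,0,0.06,0,-0.1,0,0,0,0.06,0,-0.17,0,0,0,0.06,0,-0.24,0,0,0,0.05,0,-0.29,0,0,0,0.02,-0.01,-0.312,0,0,0,-0.05,-0.04,-0.312,0,0,0,-0.12,-0.06,-0.312,0,0,0,-0.19,-0.09,-0.312,0,0,0,-0.25,-0.11,-0.312,0,0,0,-0.275,-0.118,-0.312,0,0,0,-0.275,-0.118,-0.312,0,0,0,-0.275,-0.118,-0.312,0,0,0,-0.275,-0.118,-0.312,0,0,0],
)

```text
t: 6.75
tool_pos: [0.6313, -0.0327, 0.3049]
tool_rot: [0.195, 3.135, 0.0]
contact_force: [0.0, -0.0, -0.3]
opening: 0.0403
grip_force: 0.0
```

```bash
python3 - <<'E'
from s import *
im,d=ctrl.get_image("wrist"); cv2.imwrite("pics/w2.png",im)
t,dt=ctrl.get_image("top"); cv2.imwrite("pics/top2.png",t)
np.save("pics/w2.npy",d)
a=im[140:330,220:430]; cv2.imwrite("pics/w2c.png",cv2.resize(a,None,fx=3,fy=3,interpolation=2))
print(proj("wrist",[.6291,-.0325,.13],o))
E
```

```text
6.75 [-0.1694  0.0684  1.5948  0.0003  1.4775 -1.6158] [ 0.6313 -0.0327  0.3049] 
 [[-0.9923  0.1241  0.001 ]
 [ 0.1241  0.9923  0.0001]
 [-0.0009  0.0003 -1.    ]] 82.87188438566129 
F [ 0.0323 -0.0075 -0.3116] T [ 0.039  -0.0409 -0.0251] 0.040275877133925775 0.0726
[326.2028 243.8776]
```

View pics/w2c.png

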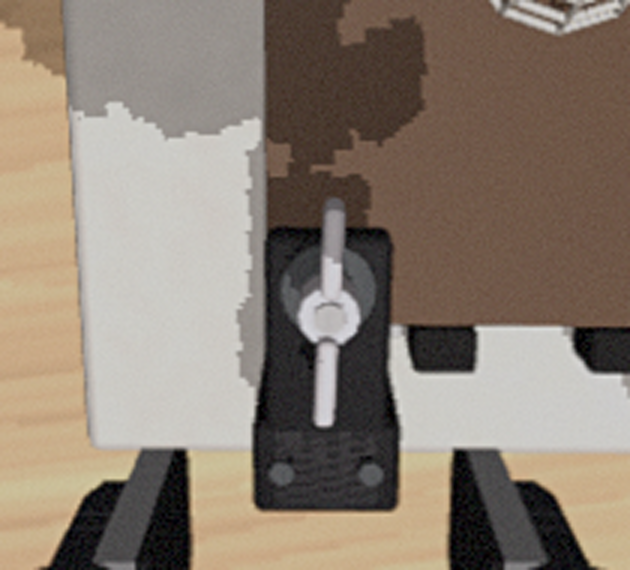

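```bash
python3 - <<'E'
from s import *
P=lambda u,v:(220+(u+.5)/3-.5,140+(v+.5)/3-.5)
d=np.load("pics/w2.npy")
for n,p in (("hub",(330,317)),("wF",(335,203)),("wR",(324,424))):
    u,v=P(*p); u0,v0=int(round(u)),int(round(v)); print(n,u,v,"depth",np.median(d[v0-1:v0+2,u0-1:u0+2]),[onz("wrist",(u,v),z,o)[:2] for z in (.135,.14)])
    c,r=ray("wrist",(u,v),o); k=np.median(d[v0-1:v0+2,u0-1:u0+2]); print(c+r*k)
A=lambda u,v:(210+(u+.5)/3.6-.5,145+(v+.5)/3.6-.5)
B=lambda u,v:(245+(u+.5)/4-.5,200+(v+.5)/4-.5)
print(tri(ray("wrist",P(330,317),o),ray("scene",B(263,228))),tri(ray("wrist",P(330,317),o),ray("top",A(440,160))))
E
```

```text
6.85 [-0.1693  0.068   1.5952  0.0001  1.4775 -1.6159] [ 0.6312 -0.0326  0.305 ] 
 [[-0.9923  0.124   0.0009]
 [ 0.124   0.9923 -0.    ]
 [-0.0009  0.0001 -1.    ]] 82.87880021528429 
F [0.0655 0.8468 0.0448] T [-0.0197  0.0124 -0.0322] 0.03997433569867635 0.0726
hub 329.6666666666667 245.33333333333331 depth 0.24651313 [array([ 0.629 , -0.0299]), array([ 0.6276, -0.0297])]
[ 0.6281 -0.0298  0.138 ]
wF 331.3333333333333 207.33333333333331 depth 0.2474545 [array([ 0.6006, -0.0252]), array([ 0.5998, -0.0251])]
[ 0.6016 -0.0252  0.1293]
wR 327.6666666666667 281.0 depth 0.2514447 [array([ 0.6574, -0.0349]), array([ 0.6554, -0.0347])]
[ 0.655  -0.0346  0.1408]
(array([ 0.629 , -0.0303,  0.1346]), np.float64(0.0008017108106652712)) (array([ 0.6172, -0.0295,  0.1742]), np.float64(0.0015485776981022845))
```

Request:
apply_moves(
  rows=[0.005,0.0025,0.03,0,0,0,0.005,0.0025,0.07,0,0,0,0.005,0.0025,0.11,0,0,0,0.005,0.0025,0.14,0,0,0,0.005,0.0025,0.165,0,0,0,0.005,0.0025,0.18,0,0,0,0.005,0.0025,0.185,0,0,0,0.005,0.0025,0.185,0,0,0],
)

```text
t: 7.65
tool_pos: [0.6291, -0.0314, 0.1936]
tool_rot: [0.196, 3.135, -0.0]
contact_force: [0.5, 0.5, 1.1]
opening: 0.0403
grip_force: 0.0
```

Request:
apply_moves(
  rows=[0,0,0,0,0,0.04,0,0,0,0,0,0.09,0,0,0,0,0,0.14,0,0,0,0,0,0.19,0,0,0,0,0,0.24,0,0,0,0,0,0.29,0,0,0,0,0,0.34,0,0,0,0,0,0.39,0,0,0,0,0,0.44,0,0,0,0,0,0.49,0,0,0,0,0,0.54,0,0,0,0,0,0.58,0,0,0,0,0,0.62,0,0,0,0,0,0.66,0,0,0,0,0,0.7,0,0,0,0,0,0.73,0,0,0,0,0,0.76,0,0,0,0,0,0.78,0,0,0,0,0,0.8,0,0,0,0,0,0.8],
)

```text
t: 9.65
tool_pos: [0.6296, -0.0313, 0.1949]
tool_rot: [2.0, 2.42, 0.002]
contact_force: [-0.1, 0.5, 0.3]
opening: 0.0401
grip_force: 0.4
```

```bash
python3 - <<'E'
from s import *
im,d=ctrl.get_image("wrist")
im2,d=ctrl.get_image("top")
a=cv2.resize(im[140:480,150:510],None,fx=1.1,fy=1.1); b=cv2.resize(im2[140:240,270:400],(374,288),interpolation=2)
c=np.zeros((374,396+374,3),np.uint8); c[:,:396]=a; c[:288,396:]=b; cv2.imwrite("pics/w3.png",c)
E
```

```text
9.65 [-0.1677  0.1519  1.6938  0.0004  1.2937 -0.3572] [ 0.6296 -0.0313  0.1949] 
 [[-0.1882  0.9821  0.0023]
 [ 0.9821  0.1882  0.    ]
 [-0.0004  0.0022 -1.    ]] 10.846305636038965 
F [-0.0763  0.4844  0.2697] T [ 0.1131 -0.0063  0.02  ] 0.04009256729561771 0.0726
```

View pics/w3.png

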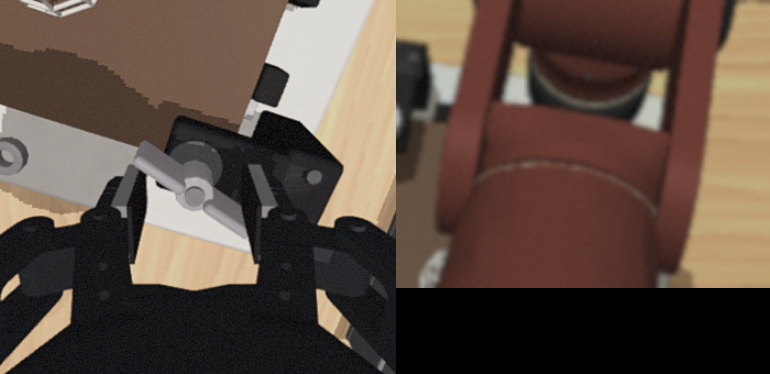

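The left half of the picture shows both fingers bearing square on the two wings, with the hub at (195,192) and no grip on it. The wing screw has begun to turn, so I'll continue.

Request:
apply_moves(
  rows=[0,0,0,0,0,0.05,0,0,0,0,0,0.1,0,0,0,0,0,0.15,0,0,0,0,0,0.2,0,0,0,0,0,0.25,0,0,0,0,0,0.3,0,0,0,0,0,0.35,0,0,0,0,0,0.4,0,0,0,0,0,0.45,0,0,0,0,0,0.5,0,0,0,0,0,0.55,0,0,0,0,0,0.6,0,0,0,0,0,0.65,0,0,0,0,0,0.7,0,0,0,0,0,0.75,0,0,0,0,0,0.8,0,0,0,0,0,0.85,0,0,0,0,0,0.9,0,0,0,0,0,0.95,0,0,0,0,0,1.0],
)

```text
t: 11.75
tool_pos: [0.629, -0.0315, 0.1938]
tool_rot: [3.128, 0.292, 0.0]
contact_force: [-0.4, 0.6, -1.1]
opening: 0.04
grip_force: 0.5
```

```bash
python3 s.py
```

```text
11.75 [-0.168   0.1526  1.695  -0.0002  1.2936  1.2164] [ 0.629  -0.0315  0.1938] 
 [[ 0.9827  0.1854  0.0003]
 [ 0.1854 -0.9827 -0.0002]
 [ 0.0002  0.0003 -1.    ]] -79.31643174594545 
F [-0.4276  0.5915 -1.1363] T [0.0684 0.0924 0.0655] 0.03998314405186498 0.0726
```

Request:
apply_moves(
  rows=[0,0,0,0,0,0.05,0,0,0,0,0,0.1,0,0,0,0,0,0.15,0,0,0,0,0,0.2,0,0,0,0,0,0.25,0,0,0,0,0,0.3,0,0,0,0,0,0.35,0,0,0,0,0,0.4,0,0,0,0,0,0.45,0,0,0,0,0,0.5,0,0,0,0,0,0.55,0,0,0,0,0,0.6,0,0,0,0,0,0.65,0,0,0,0,0,0.7,0,0,0,0,0,0.75,0,0,0,0,0,0.8,0,0,0,0,0,0.85,0,0,0,0,0,0.9,0,0,0,0,0,0.95,0,0,0,0,0,1.0],
)

```text
t: 13.75
tool_pos: [0.6291, -0.0312, 0.1938]
tool_rot: [-2.418, 2.005, -0.0]
contact_force: [-0.3, 1.5, 0.2]
opening: 0.0401
grip_force: 0.5
```

```bash
python3 s.py
```

```text
13.75 [-0.1678  0.1526  1.6949  0.0003  1.2936  2.7872] [ 0.6291 -0.0312  0.1938] 
 [[ 0.1854 -0.9827  0.0004]
 [-0.9827 -0.1854  0.0002]
 [-0.0002 -0.0004 -1.    ]] -169.3133208399423 
F [-0.334   1.4761  0.2184] T [0.2107 0.0238 0.0193] 0.04010185077512896 0.0726
```

Request:
apply_moves(
  rows=[0,0,0,0,0,-0.05,0,0,0,0,0,-0.13,0,0,0,0,0,-0.2,0,0,-0.03,0,0,-0.22,0,0,-0.08,0,0,-0.24,0,0,-0.12,0,0,-0.28,0,0,-0.14,0,0,-0.36,0,0,-0.15,0,0,-0.45,0,0,-0.15,0,0,-0.54,0,0,-0.15,0,0,-0.63,0,0,-0.15,0,0,-0.72,0,0,-0.15,0,0,-0.81,0,0,-0.15,0,0,-0.9,0,0,-0.15,0,0,-0.97,0,0,-0.15,0,0,-1.0],
)

```text
t: 15.25
tool_pos: [0.6291, -0.0316, 0.2841]
tool_rot: [3.126, 0.302, 0.001]
contact_force: [-0.0, 0.2, 0.5]
opening: 0.0399
grip_force: 0.0
```

Request:
apply_moves(
  rows=[0,0,0,0,0,-0.06,0,0,0,0,0,-0.15,0,0,0,0,0,-0.24,0,0,0,0,0,-0.33,0,0,0,0,0,-0.42,0,0,0,0,0,-0.51,0,0,0,0,0,-0.6,0,0,0,0,0,-0.69,0,0,0,0,0,-0.78,0,0,0,0,0,-0.87,0,0,0,0,0,-0.95,0,0,0,0,0,-1.0,0,0,0,0,0,-1.0],
)

```text
t: 16.55
tool_pos: [0.6291, -0.0315, 0.2841]
tool_rot: [2.001, 2.421, 0.0]
contact_force: [0.1, -0.0, 0.3]
opening: 0.0398
grip_force: 0.0
```

```bash
python3 - <<'E'
from s import *
im,d=ctrl.get_image("wrist"); np.save("pics/w4.npy",d)
a=im[120:370,200:460]; cv2.imwrite("pics/w4.png",cv2.resize(a,None,fx=2.3,fy=2.3,interpolation=2))
E
```

```text
16.55 [-0.1681  0.0762  1.6216 -0.0003  1.4428 -0.3573] [ 0.6291 -0.0315  0.2841] 
 [[-0.1881  0.9821  0.001 ]
 [ 0.9821  0.1881 -0.0004]
 [-0.0006  0.0009 -1.    ]] 10.842476313880413 
F [ 0.1419 -0.019   0.3038] T [0.0437 0.01   0.0114] 0.03981682183782844 0.0726
```

View pics/w4.png

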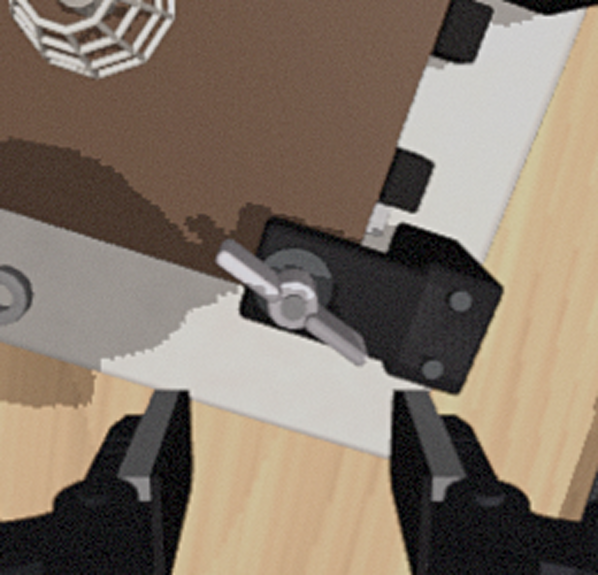

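```bash
python3 - <<'E'
from s import *
def hz(f,rect,o):
    d=np.load(f); zs=[]
    for v in range(rect[1],rect[3]):
        for u in range(rect[0],rect[2]):
            if d[v,u]>0:
                c,r=ray("wrist",(u,v),o); p=c+r*d[v,u]
                if p[2]>.118: zs.append([*p,u,v])
    return np.array(zs)
import copy
o2=dict(tool_pos=np.array([.6312,-.0326,.305]),tool_rot=Ro.from_matrix([[-0.9923,.124,.0009],[.124,.9923,0],[-.0009,.0001,-1]]).as_rotvec())
a=hz("pics/w2.npy",(300,195,350,295),o2); b=hz("pics/w4.npy",(285,215,370,290),o)
for x in (a,b): 
    print(len(x),np.percentile(x[:,2],[5,25,50,75,90,98])); y=x[x[:,2]>np.percentile(x[:,2],90)-.012]
    w=y[:,:2]-y[:,:2].mean(0); print(y[:,:2].mean(0)); _,s,vt=np.linalg.svd(w,full_matrices=0); print(np.degrees(np.arctan2(vt[0,1],vt[0,0])),y[:,2].max())
    hist=np.histogram(x[:,2],np.arange(.118,.150,.001)); print(hist[0])
E
```

```text
16.6 [-0.168   0.0762  1.6217 -0.0002  1.4428 -0.3557] [ 0.6291 -0.0315  0.284 ] 
 [[-0.1866  0.9824  0.0008]
 [ 0.9824  0.1866 -0.0003]
 [-0.0005  0.0008 -1.    ]] 10.75644641331447 
F [-0.3379  0.2175  0.2894] T [ 0.0131 -0.0258  0.0069] 0.039965374300436035 0.0726Traceback (most recent call last):
  File "<stdin>", line 12, in <module>
  File "<stdin>", line 7, in hz
  File "h.py", line 13, in ray
    m,R,c=cam(n,obs)
          ~~~^^^^^^^
  File "h.py", line 5, in cam
    m=ctrl.camera_model(n)
ValueError: time passes only in moves, steps and waits
```

Request:
apply_moves(
  rows=[0,0,0,0,0,-0.07,0,0,0,0,0,-0.15,0,0,0,0,0,-0.22,0,0,0,0,0,-0.28,0,0,0.03,0,0,-0.28,0,0,0.07,0,0,-0.28,0,0,0.11,0,0,-0.28,0,0,0.14,0,0,-0.28,0,0,0.15,0,0,-0.28,0,0,0.15,0,0,-0.28],
)

```text
t: 17.6
tool_pos: [0.6283, -0.0313, 0.1919]
tool_rot: [-1.426, -2.797, 0.001]
contact_force: [0.2, -0.3, 0.0]
opening: 0.0402
grip_force: 0.0
```

```bash
python3 - <<'E'
from s import *
m,_,_=cam("wrist",o); T=m["tool_from_camera"]
def hz(f,rect,pos,Rt):
    d=np.load(f); v,u=np.mgrid[rect[1]:rect[3],rect[0]:rect[2]]; k=d[v,u].ravel()
    p=cv2.undistortPoints(np.c_[u.ravel(),v.ravel()].astype(float)[:,None],m["mtx"],np.array([m["k1"],0,0,0.]))[:,0]
    X=np.c_[p*k[:,None],k]@T[:3,:3].T+T[:3,3]; X=X@Rt.T+pos
    return X[(k>0)&(X[:,2]>.112)]
Ra=np.array([[-0.9923,.124,.0009],[.124,.9923,0],[-.0009,.0001,-1]]); Rb=np.array([[-.1866,.9824,.0008],[.9824,.1866,-.0003],[-.0005,.0008,-1]])
for x in (hz("pics/w2.npy",(300,195,350,295),[.6312,-.0326,.305],Ra),hz("pics/w4.npy",(285,215,370,290),[.6291,-.0315,.284],Rb)):
    print(len(x),np.histogram(x[:,2],np.arange(.112,.150,.001))[0])
    y=x[:,:2]-x[:,:2].mean(0); vt=np.linalg.svd(y,full_matrices=0)[2]; print(x[:,:2].mean(0),np.degrees(np.arctan2(vt[0,1],vt[0,0])))
E
```

```text
17.6 [-0.168   0.1543  1.6966 -0.      1.2933 -0.796 ] [ 0.6283 -0.0313  0.1919] 
 [[-0.5875  0.8092 -0.0026]
 [ 0.8092  0.5875  0.0004]
 [ 0.0019 -0.0019 -1.    ]] 35.98224557256879 
F [ 0.2086 -0.2647  0.0259] T [0.0017 0.0119 0.0466] 0.040190193391444605 0.0726
760 [  0   0   0   0   0   0   0   0   4   2   3   3   7   8   5   7   5   5
   8   5   5   9  19  83  80  53  59  80 177 117  16   0   0   0   0   0
   0]
[ 0.627  -0.0302] -9.888717885987205
1116 [  0   0   0   5   5   4   6  14  24  27  20  20  25  19  27  22  18  31
  68 131  81  82  87 127 200  71   2   0   0   0   0   0   0   0   0   0
   0]
[ 0.6286 -0.0279] -27.343943026720094
```

Request:
apply_moves(
  rows=[0,0,0,0,0,0.05,0,0,0,0,0,0.1,0,0,0,0,0,0.15,0,0,0,0,0,0.2,0,0,0,0,0,0.25,0,0,0,0,0,0.3,0,0,0,0,0,0.34,0,0,0,0,0,0.38,0,0,0,0,0,0.42,0,0,0,0,0,0.46,0,0,0,0,0,0.5,0,0,0,0,0,0.54,0,0,0,0,0,0.58,0,0,0,0,0,0.62,0,0,0,0,0,0.66,0,0,0,0,0,0.7,0,0,0,0,0,0.7],
)

```text
t: 19.3
tool_pos: [0.6299, -0.0314, 0.1953]
tool_rot: [2.677, 1.641, 0.004]
contact_force: [0.4, -0.3, 0.1]
opening: 0.0402
grip_force: 0.3
```

```bash
cat >> s.py <<'E'
print("eff6",o["effort"],"grip",o["grip_force"])
E
python3 s.py
```

```text
19.3 [-0.1677  0.1517  1.6934  0.0002  1.2934  0.3031] [ 0.6299 -0.0314  0.1953] 
 [[ 0.4537  0.8912  0.003 ]
 [ 0.8912 -0.4537 -0.0003]
 [ 0.0011  0.0029 -1.    ]] -26.9807909288506 
F [ 0.4449 -0.322   0.1083] T [ 0.0858 -0.0755 -0.0132] 0.040194764192124754 0.0726
eff6 [ -0.2581 -41.2766 -34.5258  -0.1016   0.0641   0.293 ] grip 0.25240759805456037
```

Request:
apply_moves(
  rows=[-0.002,0,0,0,0,0,-0.004,0,0,0,0,0,-0.005,0,0,0,0,0,-0.005,0,0,0,0,0],
)

```text
t: 19.7
tool_pos: [0.6277, -0.0342, 0.1938]
tool_rot: [2.678, 1.642, 0.001]
contact_force: [0.5, 1.0, 0.6]
opening: 0.0401
grip_force: 0.4
```

```bash
python3 s.py
```

```text
19.7 [-0.1728  0.1499  1.698  -0.0002  1.293   0.2978] [ 0.6277 -0.0342  0.1938] 
 [[ 0.4534  0.8913  0.0006]
 [ 0.8913 -0.4534 -0.0003]
 [ 0.      0.0006 -1.    ]] -26.960086130247156 
F [0.5071 0.9973 0.6157] T [-0.051  -0.1246 -0.0037] 0.04007687571371115 0.0726
eff6 [ -0.1778 -40.9428 -34.0943  -0.0686   0.1889   0.009 ] grip 0.36618076941522304
```

Request:
apply_moves(
  rows=[0,0,0,0,0,0.02,0,0,0,0,0,0.045,0,0,0,0,0,0.07,0,0,0,0,0,0.07],
)

```text
t: 20.1
tool_pos: [0.6276, -0.0341, 0.1935]
tool_rot: [2.764, 1.493, -0.0]
contact_force: [1.0, -0.1, -0.3]
opening: 0.04
grip_force: 0.3
```

```bash
python3 s.py
```

```text
20.1 [-0.1726  0.1502  1.6982 -0.0001  1.2931  0.4078] [ 0.6276 -0.0341  0.1935] 
 [[ 0.5483  0.8363  0.    ]
 [ 0.8363 -0.5483 -0.0001]
 [-0.      0.0001 -1.    ]] -33.25204066401569 
F [ 0.9653 -0.0847 -0.2881] T [ 0.0343 -0.0939  0.0186] 0.040029923397799864 0.0726
eff6 [ -0.2241 -41.0269 -34.2982  -0.0866   0.1095   0.1872] grip 0.2659176994347945
```

Request:
apply_moves(
  rows=[0,0,0,0,0,0.02,0,0,0,0,0,0.045,0,0,0,0,0,0.07,0,0,0,0,0,0.08],
)

```text
t: 20.5
tool_pos: [0.6275, -0.034, 0.1934]
tool_rot: [-2.852, -1.316, 0.0]
contact_force: [0.6, 0.8, -0.2]
opening: 0.0401
grip_force: 0.4
```

Request:
apply_moves(
  rows=[0,0,0,0,0,0.02,0,0,0,0,0,0.045,0,0,0,0,0,0.07,0,0,0,0,0,0.08],
)

```text
t: 20.9
tool_pos: [0.6275, -0.034, 0.1933]
tool_rot: [-2.929, -1.134, 0.0]
contact_force: [1.4, -0.3, 0.7]
opening: 0.0404
grip_force: 0.4
```

Request:
apply_moves(
  rows=[0,0,0,0,0,0.02,0,0,0,0,0,0.045,0,0,0,0,0,0.07,0,0,0,0,0,0.08],
)

```text
t: 21.3
tool_pos: [0.6275, -0.034, 0.1934]
tool_rot: [-2.995, -0.948, 0.0]
contact_force: [1.2, 0.6, -0.1]
opening: 0.0404
grip_force: 0.4
```

Request:
apply_moves(
  rows=[0,-0.002,0,0,0,0.02,-0.001,-0.004,0,0,0,0.045,-0.001,-0.004,0,0,0,0.06,-0.001,-0.004,0,0,0,0.075],
)

```text
t: 21.7
tool_pos: [0.6257, -0.0326, 0.1935]
tool_rot: [3.046, 0.769, -0.0]
contact_force: [-0.0, -1.5, 0.7]
opening: 0.0401
grip_force: 0.4
```

Request:
apply_moves(
  rows=[0,0,0,0,0,0.02,0,0,0,0,0,0.045,0,0,0,0,0,0.07,0,0,0,0,0,0.08],
)

```text
t: 22.1
tool_pos: [0.6257, -0.0324, 0.1934]
tool_rot: [-3.088, -0.576, 0.0]
contact_force: [1.5, 0.4, -0.7]
opening: 0.0404
grip_force: 0.4
```

Request:
apply_moves(
  rows=[0,0,0,0,0,0.02,0,0,0,0,0,0.045,0,0,0,0,0,0.07,0,0,0,0,0,0.08],
)

```text
t: 22.5
tool_pos: [0.6257, -0.0324, 0.1935]
tool_rot: [-3.118, -0.382, 0.0]
contact_force: [0.7, 1.2, -1.2]
opening: 0.0402
grip_force: 0.4
```

Request:
apply_moves(
  rows=[0,0,0,0,0,0.02,0,0,0,0,0,0.045,0,0,0,0,0,0.07,0,0,0,0,0,0.08],
)

```text
t: 22.9
tool_pos: [0.6257, -0.0324, 0.1936]
tool_rot: [-3.136, -0.185, -0.0]
contact_force: [0.7, -0.4, 0.6]
opening: 0.0402
grip_force: 0.4
```

Request:
apply_moves(
  rows=[0,0,0,0,0,0.02,0,0,0,0,0,0.045,0,0,0,0,0,0.07,0,0,0,0,0,0.08],
)

```text
t: 23.3
tool_pos: [0.6258, -0.0324, 0.1936]
tool_rot: [3.142, -0.012, 0.0]
contact_force: [0.4, 0.3, -0.6]
opening: 0.0401
grip_force: 0.3
```

Request:
apply_moves(
  rows=[0,0,0,0,0,0.02,0,0,0,0,0,0.045,0,0,0,0,0,0.07,0,0,0,0,0,0.08],
)

```text
t: 23.7
tool_pos: [0.6257, -0.0325, 0.1935]
tool_rot: [3.135, -0.209, 0.0]
contact_force: [0.4, -0.1, -0.9]
opening: 0.0401
grip_force: 0.3
```

Request:
apply_moves(
  rows=[0,0,0,0,0,0.02,0,0,0,0,0,0.045,0,0,0,0,0,0.07,0,0,0,0,0,0.08],
)

```text
t: 24.1
tool_pos: [0.6257, -0.0325, 0.1935]
tool_rot: [3.115, -0.405, -0.0]
contact_force: [0.8, 0.1, -0.9]
opening: 0.04
grip_force: 0.3
```

Request:
apply_moves(
  rows=[0,-0.002,0,0,0,0.02,-0.001,-0.004,0,0,0,0.045,-0.001,-0.004,0,0,0,0.06,-0.001,-0.004,0,0,0,0.075],
)

```text
t: 24.5
tool_pos: [0.6256, -0.03, 0.1934]
tool_rot: [3.086, -0.589, -0.001]
contact_force: [0.7, -0.5, -0.1]
opening: 0.0402
grip_force: 0.4
```

Request:
apply_moves(
  rows=[0,0,0,0,0,0.02,0,0,0,0,0,0.045,0,0,0,0,0,0.07,0,0,0,0,0,0.08],
)

```text
t: 24.9
tool_pos: [0.6257, -0.03, 0.1934]
tool_rot: [3.043, -0.782, -0.0]
contact_force: [-0.0, 0.3, -0.4]
opening: 0.04
grip_force: 0.4
```

Request:
apply_moves(
  rows=[0,0,0,0,0,0.02,0,0,0,0,0,0.045,0,0,0,0,0,0.07,0,0,0,0,0,0.08],
)

```text
t: 25.3
tool_pos: [0.6257, -0.0299, 0.1934]
tool_rot: [-2.988, 0.971, 0.0]
contact_force: [0.5, -0.9, 0.3]
opening: 0.0401
grip_force: 0.4
```

Request:
apply_moves(
  rows=[0,0,0,0,0,0.02,0,0,0,0,0,0.045,0,0,0,0,0,0.07,0,0,0,0,0,0.08],
)

```text
t: 25.7
tool_pos: [0.6258, -0.0299, 0.1935]
tool_rot: [-2.921, 1.156, -0.0]
contact_force: [0.2, 0.8, -0.9]
opening: 0.0399
grip_force: 0.4
```

```bash
cat > wing.py <<'E'
from s import *
m,_,_=cam("wrist",o); T=m["tool_from_camera"]
im,d=ctrl.get_image("wrist"); cv2.imwrite("pics/last.png",im)
v,u=np.mgrid[0:480:1,0:640:1]; k=d.ravel()
p=cv2.undistortPoints(np.c_[u.ravel(),v.ravel()].astype(float)[:,None],m["mtx"],np.array([m["k1"],0,0,0.]))[:,0]
X=np.c_[p*k[:,None],k]@T[:3,:3].T+T[:3,3]; X=X@Rm.T+o["tool_pos"]
r=np.hypot(X[:,0]-.6283,X[:,1]+.0307)
s=(k>0)&(r<.03)&(X[:,2]>.112)&(X[:,2]<.145); x=X[s]
print(len(x),np.histogram(x[:,2],np.arange(.112,.146,.001))[0])
w=X[s&(r>.012)&(r<.027)]; a=np.degrees(np.arctan2(w[:,1]+.0307,w[:,0]-.6283)); print(np.histogram(a,np.arange(-180,181,15)))
E
python3 wing.py
```

```text
25.7 [-0.1665  0.1456  1.7033 -0.      1.2926  2.1579] [ 0.6258 -0.0299  0.1935] 
 [[ 0.7292 -0.6843  0.0001]
 [-0.6843 -0.7292 -0.    ]
 [ 0.0001 -0.0001 -1.    ]] -133.1814260381127 
F [ 0.2106  0.796  -0.8797] T [-0.1049 -0.043  -0.0156] 0.03990749106593114 0.0726
eff6 [  0.3815 -41.3197 -34.6647   0.1516   0.157   -0.0097] grip 0.36725919620948844
4555 [ 11  19  19  50  69  81  77  80  98  79  97  95 103 134 134 266 361 274
 322 240 467 538 162  76  62  82  76  82  71  71  91  93  75]
(array([297, 472,  93,  99, 209,   0,   0,   0,   0,   0,   0,   4, 750,
       380,  87,  83,  87,  57,   0,   0,   0,   0,   0,   2]), array([-180, -165, -150, -135, -120, -105,  -90,  -75,  -60,  -45,  -30,
        -15,    0,   15,   30,   45,   60,   75,   90,  105,  120,  135,
        150,  165,  180]))
```

Request:
apply_moves(
  rows=[0,0,0,0,0,0.02,0,0,0,0,0,0.045,0,0,0,0,0,0.07,0,0,0,0,0,0.07],
)

```text
t: 26.15
tool_pos: [0.6257, -0.0299, 0.1935]
tool_rot: [2.854, -1.313, -0.0]
contact_force: [0.7, -0.7, -0.1]
opening: 0.0397
grip_force: 0.3
```

Request:
apply_moves(
  rows=[0,0,0,0,0,0.02,0,0,0,0,0,0.045,0,0,0,0,0,0.07,0,0,0,0,0,0.07],
)

```text
t: 26.55
tool_pos: [0.6257, -0.0299, 0.1935]
tool_rot: [-2.778, 1.467, 0.0]
contact_force: [0.8, 0.2, -0.1]
opening: 0.0403
grip_force: 0.2
```

Request:
apply_moves(
  rows=[0,0,0,0,0,0.02,0,0,0,0,0,0.045,0,0,0,0,0,0.07,0,0,0,0,0,0.07],
)

```text
t: 26.95
tool_pos: [0.6256, -0.0297, 0.1934]
tool_rot: [-2.693, 1.617, 0.001]
contact_force: [0.4, 1.3, 1.2]
opening: 0.0399
grip_force: 0.2
```

Request:
apply_moves(
  rows=[0,0,0,0,0,0.02,0,0,0,0,0,0.04,0,0,0,0,0,0.05,0,0,0,0,0,0.05],
)

```text
t: 27.35
tool_pos: [0.6257, -0.0296, 0.1934]
tool_rot: [-2.628, 1.721, 0.001]
contact_force: [0.3, 1.3, -0.9]
opening: 0.04
grip_force: 12.7
```

```bash
python3 wing.py
```

```text
27.35 [-0.1661  0.1456  1.7035  0.0003  1.2928  2.5639] [ 0.6257 -0.0296  0.1934] 
 [[ 0.3999 -0.9165 -0.0003]
 [-0.9165 -0.3999  0.0003]
 [-0.0004  0.0001 -1.    ]] -156.4256244740349 
F [ 0.3429  1.2989 -0.9482] T [0.2226 0.0115 0.5944] 0.04002755565999014 0.0726
eff6 [ -1.4138 -41.4219 -34.9876  -0.1712  -0.0068   0.6548] grip 12.677125688642263
4549 [ 14  21  33  71  77  74  86  91  94  91  90 109 116 126 165 321 331 250
 298 286 537 394  88  78  66  81  77  77  81  79  89  80  78]
(array([135,  98, 216,   0,   0,   0,   0,   0,   0,   0, 134, 779, 269,
        79,  82,  80,  10,   0,   0,   0,   0,   0,  24, 678]), array([-180, -165, -150, -135, -120, -105,  -90,  -75,  -60,  -45,  -30,
        -15,    0,   15,   30,   45,   60,   75,   90,  105,  120,  135,
        150,  165,  180]))
```

The stop is reached: the wrist torque jumped to 0.6 N m. I'll back off and lift clear.

Request:
apply_moves(
  rows=[0,0,0,0,0,-0.03,0,0,0,0,0,-0.08,0.003,0,0,0,0,-0.15,0.004,0,0,0,0,-0.22,0.004,0,0,0,0,-0.26,0.004,0,-0.03,0,0,-0.26,0.004,0,-0.08,0,0,-0.26,0.004,0,-0.14,0,0,-0.26,0.004,0,-0.19,0,0,-0.26,0.004,0,-0.2,0,0,-0.26,0.004,0,-0.2,0,0,-0.26,0.004,0,-0.2,0,0,-0.26],
)

```text
t: 28.6
tool_pos: [0.6261, -0.0322, 0.3117]
tool_rot: [2.921, -1.156, -0.004]
contact_force: [-0.5, 0.0, 0.1]
opening: 0.0404
grip_force: 0.0
```

```bash
python3 wing.py; python3 - <<'E'
import cv2
a=cv2.imread("pics/last.png"); cv2.imwrite("pics/w9.png",a)
E
```

```text
28.6 [-0.1699  0.054   1.5986 -0.0001  1.4916  2.1544] [ 0.6261 -0.0322  0.3117] 
 [[ 0.7293 -0.6842 -0.0026]
 [-0.6842 -0.7293  0.0004]
 [-0.0022  0.0015 -1.    ]] -133.1727530949079 
F [-0.4757  0.0158  0.0593] T [ 0.0325  0.032  -0.0474] 0.04041771657910941 0.0726
eff6 [  0.0076 -41.0605 -38.5608  -0.0008  -0.0131  -0.0001] grip 0.0
811 [  2   3   3  13  14   8  17   7  14  19   8  17  10  16  39  79  78  52
  67  72 159  98  16   0   0   0   0   0   0   0   0   0   0]
(array([  7,   0,   0,   0,   0,   0,   0,   0,   0,   0,  16, 159,  11,
         0,   0,   0,   0,   0,   0,   0,   0,   0,  10, 144]), array([-180, -165, -150, -135, -120, -105,  -90,  -75,  -60,  -45,  -30,
        -15,    0,   15,   30,   45,   60,   75,   90,  105,  120,  135,
        150,  165,  180]))
```

View pics/w9.png

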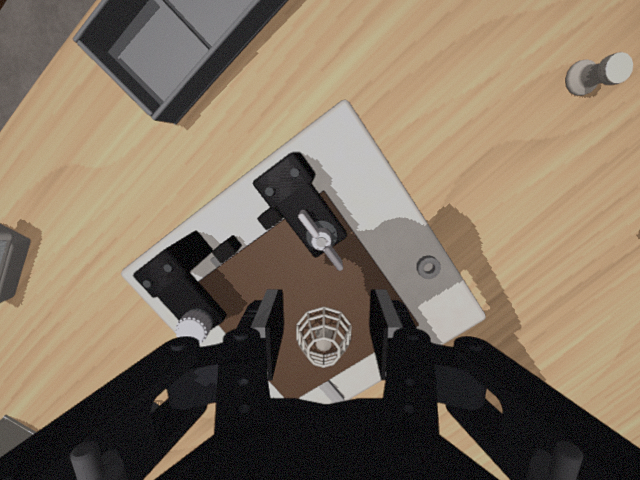

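The picture shows the wing screw standing alone with its hub at (321,241), the bed tight against its stops at (270,215), and the gripper well above everything. The wing's angle shows 357° turned in total. That matches starting near 0 rad and ending at the stop.

```bash
python3 -c "
from station import ctrl
print(ctrl.finish_job())"
```

```text
the job is handed in; nothing more can be done
None
```

The job is handed in: the bed is home against its rear stops, the wing screw is turned down to its stop, and the arm finished clear of everything.

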